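# Unlock the document box with the key from the desk drawer

### The job

Pull the top drawer of the wooden desktop unit all the way out to its stop, take the square-headed key out of it and push that key fully home into the lock in the lid of the grey steel box, easing it past the sticky pins. Only then turn the key a quarter turn clockwise (seen from above) against its return spring, and finish while still holding it turned, gripped in the fully inserted position. Leave the round-headed key standing in its place in the drawer, and do not disturb the mug, the note block or the lamp sample.

Things in the scene. Friction and masses are not known exactly. Their poses are not given: they have to be found in the camera images.
- cabinet: fixed wooden desktop unit with two drawers one above the other, 220 mm deep (x) x 260 wide (y) x 200 high; origin at the centre of its underside; the drawer fronts face its -x side (towards the robot) and the drawers slide that way. Top drawer: front 15 mm thick, its top edge 12 mm below the cabinet's top, side walls 22 mm below it.
- cabinet_drawer0_handle (a point): middle of the top drawer's steel bar handle: a round bar 11 mm thick, 120 mm long, along the cabinet's y, its axis 35 mm in front of the drawer front and about 38 mm below the cabinet's top, on two posts near its ends; moves with the drawer
- cabinet_drawer0 (a joint): how far the top drawer is pulled out, m: 0 shut (start), 0.150 at its stop; it drags with about 1 N and stays where it is left
- key: the key to use, ~30 g, 64 mm tall, upright, head up. Origin at the blade's tip, z up, x along its width. Steel blade 12 wide x 4 thick (y) x 26 long, its last 6 mm a V point; collar 24 x 6 from 26 to 34 above the tip; SQUARE black head 28 wide x 8 thick from 34 to 64: grip its 8 mm thickness, e.g. 51 above the tip. Alike after a half turn about z. Stands in either slot of the block in the drawer.
- key_block (a point): wooden block 50 x 150 x 30 mm high fixed in the top drawer and moving with it, hidden while it is shut; this point is the centre of its top, axes as the cabinet's; its two slots lie 48 mm either side of its middle along y, 63 mm behind the outside of the drawer front. A key hangs 26 mm deep in its slot with about 1 mm play, collar on the block's top: lift straight up.
- spare_key: another key of the same size whose black head is ROUND (30 mm across, 8 thick), standing in the other slot of the block; same origin and axes; to be left standing there
- lock_box: fixed grey steel document box, 200 deep (x) x 150 wide (y) x 100 mm high, origin at the centre of its underside; the lock is in its lid, a carrying handle (8 mm above the lid) lies 105 mm from the lock on the lid's other (+x) half
- lock_mouth (a point): centre of the keyway's mouth in the brass face (30 mm across) of the lock in the box's lid, 102 mm above the desk, 40 mm from the lid's middle towards the box's -x; axes as the box's. The key goes straight down. The slot, unturned, is 14 mm long along the box's x and 5.5 wide, with a 19 x 10 mm funnel over the first 3 mm. Fully home, the collar sits on the face and the tip is 26 mm below it.
- lock_plug (a joint): turn of the lock cylinder, rad: 0 at the start, grows clockwise from above, stop at 1.57. A spring (0.04 N m at the stop) turns it back when let go. The key has 0.13 rad of play in the slot and must turn that much farther. Two sprung sticky pins stand into the slot from its ends, 10 and 17 mm down: each takes up to about 12 N of push, less with small rocking.
- mug: loose white mug, 76 mm across, 90 high, origin under its centre; leave alone
- note_block: loose block of note paper, 76 x 76 x 30 mm, origin under its centre; leave alone
- lamp_sample: loose dark square lamp housing, 70 x 70 x 80 mm, origin under its centre; leave alone

How it is judged:
By the outcome, as a careful person would: the job done as asked, in the order asked, and still so for the second after the job is handed in, while the arm keeps its last pose, push and grip.
It also fails if it takes over 64 s, if anything falls off the work surface, if the arm or the gripper's body presses on something with over 40 N, if the wrist force passes 120 N, or if a joint passes its speed limit or range.

### The arm

A 6-joint arm with a two-finger parallel gripper is mounted at the origin on the work surface. World frame = base frame: x ahead of the robot, y to its left, z up, the work surface at z = 0. Lengths are in m, angles in degrees, forces in N, time in s.
With the tool pointing down it reaches from about 0.35 to 0.875 m from the base axis. Payload 4.2 kg.
Tool frame: the origin (TCP) lies on the centre line of the jaws, within the pads' length; the fingertips stand 8 mm ahead of it and the grasp point (between the pads) lies 11 mm behind it; z points along the fingers, y is the direction in which the jaws open and shut (so a half turn about z gives the same grasp; the last joint's range is limited). The gripper opens to 87 mm and grips with 3 to 60 N. Pads are 19 mm wide; open, the fingers measure 117 mm over their backs; the gripper's body (75 mm by 190 mm) begins 51 mm behind the grasp point.
Start: joints at [-55.371, 22.042, 0.453, 0, -68.411, -14.817], TCP at [0.212, -0.588, 0.231] pointing down, gripper open.
Joint ranges: [-179.83, 179.83], [-69.29, 118.12], [-61.27, 80.66], [-181.25, 117.63], [-171.15, -9.14], [-177.46, 177.46]. Speed limits (degrees/s): [159.86, 159.86, 180, 180, 180, 180].

### API

Orientations are given as a 3x3 rotation matrix whose columns are the frame's x, y, z axes.
In Python, from station import sense, capture, finish_job, recognise gives the robot as it stands.
- The arm moves only by the tool apply_moves, never from a script. Its argument "plan" is a list that holds one entry, the list of rows, each a list of 7 numbers: the opening in per cent of the stroke, from 0 (shut) to 100 (fully open), then the shift along the world's x, y, z in units of 25 mm (1.0 is 25 mm), then the turn, a rotation vector about the world's x, y, z in rad. A call has 1 to 12 rows; each row shifts and turns the pose as measured when the row begins; what a row does not reach is not made up. A row lasts 1/12 s, in which the tool goes at most 41.7 mm and 7.16 degrees, less where a joint would pass 70% of its speed; a pose out of reach is approached as far as the arm can. A call is refused whole if a number of a shift passes 1 or a number of a turn 0.125, either way. A call with a gripper value outside its range is refused whole. The fingers move at their own pace and stop on an object; the grip force is fixed at half the most. Time passes only in rows, so rows that do not move let the fingers close. It gives the time, the measured TCP pose, the force and the opening at its end, in the units of the state.
- sense(): the state, without advancing time (a new reading comes with each control period).
- capture(name): name is "side" or "top" or "wrist"; returns a dict with "pixels" (420x560x3 uint8, red, green, blue), "depth" (420x560 float32, m along the optical axis (not along the pixel's ray), 0 where there is no reading), "mtx" (3x3 intrinsics, pixels), "R" (3x3) and "t" (3): a world point X has camera coordinates R X + t; the wrist camera has in their place "mount" (4x4, takes a point from camera to tool coordinates, whose origin is the TCP and whose axes are the flange's). Camera axes: x right, y down, z forward; pixel columns grow to the right and rows downward; lengths in m; the calibration is good to about 2 mm. A picture is of the moment at which its call begins: read the wrist's pose just before it.
- finish_job(): hands the job in, once; it reports no verdict.
Trained networks look in a picture, given as the dict that the camera call returned (one of the last four; its "shot" number tells which), for a name from the list of things; names that differ only in an ending like _2 or _b are one class to them, and where a whole thing is asked for, a point or a joint stands for the part that bears it (a point fixed in the world has none). Each returns a list of dicts, best first, with "score" (0 to 1); they miss things now and then, are a little off and sometimes report something else, mostly with a low value. They report only what shows in the picture. A call takes as long as a camera call.
- recognise(label, picture): "at" ([x, y, z] in m, in the coordinates of the camera as it stood for that picture, good to about 4 mm: the middle of the surface that is visible of it).
The state is a dict: "time_s": time; "joints": joint angles; "joint_velocities": joint speeds; "effort": joint torques, N m; "tcp_pos": TCP position; "ee_rot": TCP orientation; "wrist_force": force on the tool from outside, world axes, zero at the start; "moment": the same for the moment, N m; "gripper_width": opening from 0.0 (shut) to 1.0 (fully open).
Only numpy, scipy, OpenCV 4.12 (cv2) and the standard library are available. Lean on these libraries where they do the work, as an engineer would, in place of code of your own. Each camera call takes 0.05 s, during which the arm holds its last target.

## Working session

There is one attempt and no reset: what is moved stays moved. The work goes in short steps, Python scripts to look and compute and a tool call to move; the robot and the scene stay as the last step left them, time stands still between calls to the robot, and variables do not carry over. Pictures are saved under pics/ and viewed, and the job is handed in when it is done.

Besides the shell and the picture viewer there is one more tool, called after "Call:" as a command line: name --argument value ..., lists and objects as JSON in quotes. apply_moves: Moves the arm, as the interface text tells. Its arguments: {"type":"object","properties":{"plan":{"type":"array","items":{"type":"array","items":{"type":"array","items":{"type":"number"}}}}},"required":["plan"]}

```bash
ls; mkdir -p pics
cat > h.py <<'E'
import numpy as np, cv2
from station import sense, capture, finish_job, recognise
def save(c,n,crop=None,scale=1):
    p=c["pixels"][:,:,::-1].copy()
    if crop: r0,r1,c0,c1=crop; p=p[r0:r1,c0:c1]
    if scale!=1: p=cv2.resize(p,None,fx=scale,fy=scale,interpolation=cv2.INTER_CUBIC)
    cv2.imwrite("pics/"+n,p)
def toworld(c,P,s=None):
    P=np.asarray(P,float).reshape(-1,3)
    if "R" in c: return (P-c["t"])@np.array(c["R"])
    M=np.array(c["mount"]); T=P@M[:3,:3].T+M[:3,3]
    return T@np.array(s["ee_rot"]).T+np.array(s["tcp_pos"])
def cam(c,u,v,d):
    K=np.array(c["mtx"]); u=np.asarray(u,float);v=np.asarray(v,float)
    return np.stack([(u-K[0,2])/K[0,0]*d,(v-K[1,2])/K[1,1]*d,d+0*u],-1)
def cloud(c,s=None):
    d=c["depth"]; v,u=np.mgrid[:d.shape[0],:d.shape[1]]
    W=toworld(c,cam(c,u,v,d).reshape(-1,3),s).reshape(d.shape+(3,)); W[d<=0]=np.nan
    return W
E
python3 - <<'E'
from h import *
s=sense(); print(s)
for n in ["side","top"]:
    c=capture(n); save(c,n+"0.png")
    print(n,c["mtx"],c["R"],c["t"])
    for l in ["cabinet","cabinet_drawer0_handle","lock_box","lock_mouth","mug","note_block","lamp_sample","key"]:
        try:
            r=recognise(l,c)
            print(l,[(round(x["score"],2),toworld(c,x["at"])[0].round(3)) for x in r[:3]])
        except Exception as e: print(l,e)
E
```

```text
pics
{'time_s': 0.0, 'joints': array([-5.53704707e+01,  2.20905430e+01,  3.78095992e-01, -2.97440874e-02,
       -6.84124485e+01, -1.48159664e+01]), 'joint_velocities': array([-0.01110573, -0.04167529,  0.0244311 , -0.04349896,  0.09241508,
        0.05005283]), 'effort': array([-1.27024992e-03, -3.90669000e+01,  1.87412953e+01,  4.21979606e+00,
        1.10983313e-02, -1.81299229e-04]), 'tcp_pos': array([ 0.21165492, -0.58742506,  0.22944845]), 'ee_rot': array([[-9.40865422e-01, -3.38779500e-01, -8.41502296e-04],
       [-3.38780533e-01,  9.40863154e-01,  2.06793879e-03],
       [ 9.11632343e-05,  2.23073670e-03, -9.99997508e-01]]), 'wrist_force': array([-0.18807481, -0.01470984, -0.22903521]), 'moment': array([-0.0354275 , -0.00973303, -0.00215335]), 'gripper_width': 0.9993743908189706}
side [[481.62230586   0.         286.79438346]
 [  0.         481.62230586 218.10024068]
 [  0.           0.           1.        ]] [[-0.99857304 -0.05077553 -0.016545  ]
 [-0.01903702  0.62791428 -0.77804964]
 [ 0.04989472 -0.77662443 -0.62798488]] [ 0.5986109  -0.00443766  1.3291957 ]
cabinet [(0.
[... 309 characters left out ...]
  284.43563055]
 [  0.         447.63761907 211.94768045]
 [  0.           0.           1.        ]] [[-0.01050289 -0.9996511  -0.02423565]
 [-0.99576787  0.01266895 -0.09102665]
 [ 0.09130194  0.02317704 -0.99555351]] [0.1711916  0.56831837 1.13626739]
cabinet [(0.74, array([0.734, 0.209, 0.203]))]
cabinet_drawer0_handle [(0.84, array([0.645, 0.212, 0.173]))]
lock_box [(0.9, array([ 0.553, -0.185,  0.098])), (0.23, array([ 0.776, -0.01 ,  0.04 ]))]
lock_mouth [(0.75, array([ 0.557, -0.187,  0.097]))]
mug [(0.91, array([ 0.775, -0.011,  0.039])), (0.56, array([ 0.557, -0.189,  0.097]))]
note_block [(0.8, array([0.358, 0.049, 0.028]))]
lamp_sample [(0.62, array([0.481, 0.537, 0.078]))]
key []
```

View pics/top0.png

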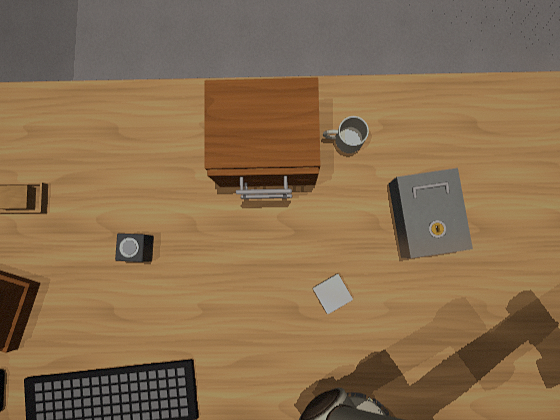

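View pics/side0.png

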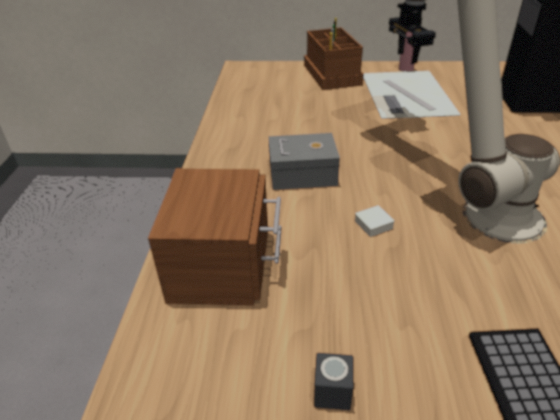

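Run:
```python
from h import *
s=sense(); print(s["tcp_pos"])
cs={n:capture(n) for n in ["side","top"]}
W={n:cloud(cs[n]) for n in cs}
for u,v in [(300,260),(150,300),(437,229),(420,180),(333,294),(130,248),(265,130),(240,200),(265,192),(265,170)]:
    print("top",u,v,W["top"][v,u].round(3))
for u,v in [(316,146),(300,150),(375,216),(330,270),(400,150),(334,370),(210,205),(280,230),(278,200)]:
    print("side",u,v,W["side"][v,u].round(3), "top->", end=' ')
    c=cs["top"]; X=W["side"][v,u]; q=np.array(c["R"])@X+c["t"]; p=np.array(c["mtx"])@q; print((p[:2]/p[2]).round(0))
```

```text
[ 0.21186694 -0.58797252  0.2305651 ]
top 300 260 [0.445 0.126 0.005]
top 150 300 [0.345 0.521 0.004]
top 437 229 [ 0.518 -0.208  0.09 ]
top 420 180 [ 0.638 -0.169  0.097]
top 333 294 [0.359 0.043 0.028]
top 130 248 [0.48  0.547 0.083]
top 265 130 [0.741 0.202 0.2  ]
top 240 200 [ 0.607  0.284 -0.005]
top 265 192 [0.605 0.206 0.165]
top 265 170 [0.651 0.204 0.189]
side 316 146 [ 0.52  -0.195  0.102] top-> [433. 228.]
side 300 150 [ 0.567 -0.174  0.1  ] top-> [423. 209.]
side 375 216 [0.36  0.046 0.03 ] top-> [332. 294.]
side 330 270 [ 0.482  0.223 -0.001] top-> [263. 246.]
side 400 150 [ 0.236 -0.356 -0.004] top-> [488. 340.]
side 334 370 [0.485 0.56  0.083] top-> [125. 246.]
side 210 205 [0.754 0.23  0.199] top-> [253. 124.]
side 280 230 [0.606 0.167 0.077] top-> [283. 196.]
side 278 200 [0.609 0.166 0.167] top-> [282. 190.]
```

Run:
```python
from h import *
for n in ["top","side"]:
    c=capture(n); W=cloud(c)
    for nm,zlo,zhi,xr,yr in [("cab",.185,.215,(.55,.95),(0,.45)),("box",.085,.112,(.4,.75),(-.35,-.05)),("handle",.13,.185,(.58,.632),(.08,.35))]:
        m=(W[...,2]>zlo)&(W[...,2]<zhi)&(W[...,0]>xr[0])&(W[...,0]<xr[1])&(W[...,1]>yr[0])&(W[...,1]<yr[1])
        P=W[m]; 
        r=cv2.minAreaRect((P[:,:2]*1000).astype(np.float32)); print(n,nm,len(P),P.mean(0).round(4),np.median(P[:,2]).round(4),r)
        if nm=="handle":
            a=np.polyfit(P[:,1],P[:,0],1); print(a, P.min(0),P.max(0))
    save(c,n+"1.png",(150,280,380,500) if n=="top" else (110,280,230,370),5)
```

```text
top cab 10832 [0.7522 0.21   0.1985] 0.1991 ((753.2684326171875, 210.20945739746094), (222.0157012939453, 259.24139404296875), 0.3156215250492096)
top box 5241 [ 0.5585 -0.1978  0.0998] 0.0998 ((559.7978515625, -199.3494415283203), (200.21119689941406, 152.58108520507812), 7.699278831481934)
top handle 323 [0.6103 0.2106 0.1655] 0.1656 ((616.8311157226562, 209.57920837402344), (29.571971893310547, 127.74707794189453), 0.041482504457235336)
[-0.00376327  0.61108658] [0.6020363  0.14570102 0.15889452] [0.63165516 0.27344329 0.1728502 ]
side cab 7538 [0.7536 0.2357 0.1984] 0.1995 ((754.6034545898438, 216.5074462890625), (220.95443725585938, 268.8644714355469), 0.5654246807098389)
side box 2009 [ 0.5607 -0.1811  0.0987] 0.0993 ((561.3819580078125, -192.7194061279297), (200.9266815185547, 161.16693115234375), 8.328655242919922)
side handle 231 [0.6118 0.2219 0.1654] 0.1658 ((617.1560668945312, 217.13836669921875), (129.33473205566406, 27.178272247314453), 89.8017578125)
[-0.00179085  0.61220528] [0.60367162 0.15248807 0.15822913] [0.63091404 0.28183097 0.16993112]
```

View pics/top1.png

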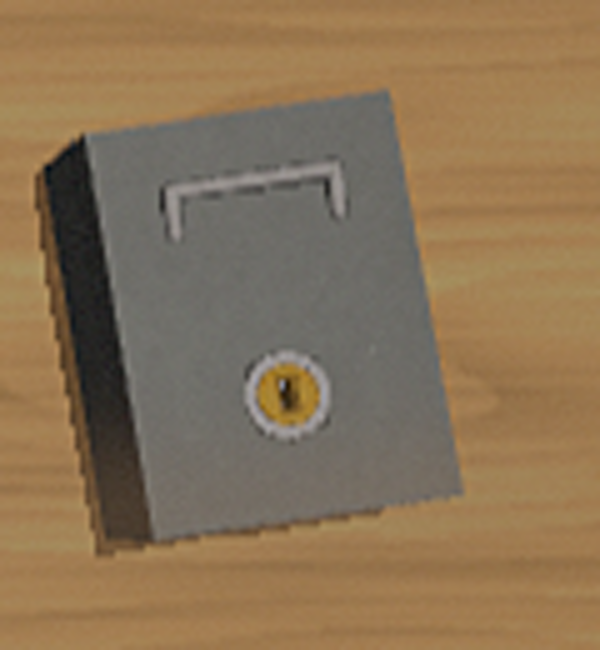

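Call:
apply_moves --plan '[[[100, 0.5, 1, 0.3, 0, 0, 0.1], [100, 0.5, 1, 0.3, 0, 0, 0.1], [100, 0.5, 1, 0.3, 0, 0, 0.1], [100, 0.5, 1, 0.3, 0, 0, 0.1], [100, 0.5, 1, 0.3, 0, 0, 0.1], [100, 0.5, 1, 0.3, 0, 0, 0.1], [100, 0.5, 1, 0.3, 0, 0, 0.1], [100, 0.5, 1, 0.3, 0, 0, 0.1], [100, 0.5, 1, 0.3, 0, 0, 0.1], [100, 0.5, 1, 0.3, 0, 0, 0.1], [28, 0.5, 1, 0, 0, 0, 0.1], [28, 0.5, 1, 0, 0, 0, 0.1]]]'

```text
time_s: 2.1
tcp_pos: [0.3634, -0.2781, 0.3074]
ee_rot: [[0.023, -1.0, 0.0], [-1.0, -0.023, -0.004], [0.004, -0.0, -1.0]]
wrist_force: [-0.2, 0.7, 0.4]
gripper_width: 0.925
```

Call:
apply_moves --plan '[[[28, 0.5, 1, 0, 0, 0, -0.02], [28, 0.5, 1, 0, 0, 0, 0], [28, 0.5, 1, 0, 0, 0, 0], [28, 0.5, 1, 0, 0, 0, 0], [28, 0.5, 1, 0, 0, 0, 0], [28, 0.5, 1, 0, 0, 0, 0], [28, 0.5, 1, 0, 0, 0, 0], [28, 0.5, 1, 0, 0, 0, 0], [28, 0.5, 1, 0, 0, 0, 0], [28, 0.5, 1, 0, 0, 0, 0], [28, 0.5, 1, 0, 0, 0, 0], [28, 0.5, 1, 0, 0, 0, 0]]]'

```text
time_s: 3.1
tcp_pos: [0.5175, 0.0388, 0.3122]
ee_rot: [[0.009, -1.0, 0.012], [-1.0, -0.009, -0.004], [0.004, -0.011, -1.0]]
wrist_force: [0.5, -0.1, 0.7]
gripper_width: 0.286
```

Call:
apply_moves --plan '[[[28, 0.5, 1, 0, 0.004, 0.012, -0.009], [28, 0.5, 1, 0, 0, 0, 0], [28, 0.5, 1, 0, 0, 0, 0], [28, 0.5, 1, 0, 0, 0, 0], [28, 0.5, 1, 0, 0, 0, 0], [28, 0.5, 0.8, 0, 0, 0, 0], [28, 0.3, 0.5, 0, 0, 0, 0], [28, 0.1, 0.2, 0, 0, 0, 0], [28, 0, 0, 0, 0, 0, 0]]]'

```text
time_s: 3.85
tcp_pos: [0.6067, 0.2155, 0.3105]
ee_rot: [[0.006, -1.0, -0.001], [-1.0, -0.006, 0.0], [-0.0, 0.001, -1.0]]
wrist_force: [0.3, -1.0, -0.3]
gripper_width: 0.279
```

Run:
```python
from h import *
s=sense(); print(s["tcp_pos"],s["ee_rot"],s["time_s"])
c=capture("wrist"); save(c,"w1.png"); W=cloud(c,s); print(np.array(c["mount"]).round(4))
m=(W[...,2]>.14)&(W[...,2]<.18)&(W[...,0]<.632)&(W[...,1]>.1)&(W[...,1]<.33)
P=W[m]; print(len(P))
if len(P): print(P.min(0),P.max(0)); Q=P[P[:,2]>.16]; print(np.median(Q,0), np.polyfit(Q[:,1],Q[:,0],1))
```

```text
[0.60670322 0.21553926 0.31053943] [[ 5.58164659e-03 -9.99983934e-01 -9.88444756e-04]
 [-9.99984402e-01 -5.58184409e-03  1.97157221e-04]
 [-2.02671398e-04  9.87328876e-04 -9.99999492e-01]] 3.85
[[ 3.000e-04 -9.539e-01 -3.001e-01  8.240e-02]
 [ 1.000e+00  1.000e-04  9.000e-04 -3.000e-04]
 [-9.000e-04 -3.001e-01  9.539e-01 -1.548e-01]
 [ 0.000e+00  0.000e+00  0.000e+00  1.000e+00]]
1757
[0.60257336 0.14720617 0.16214135] [0.63197363 0.27714418 0.17011277]
[0.60906598 0.20514104 0.16675476] [-0.00737835  0.61231524]
```

View pics/w1.png

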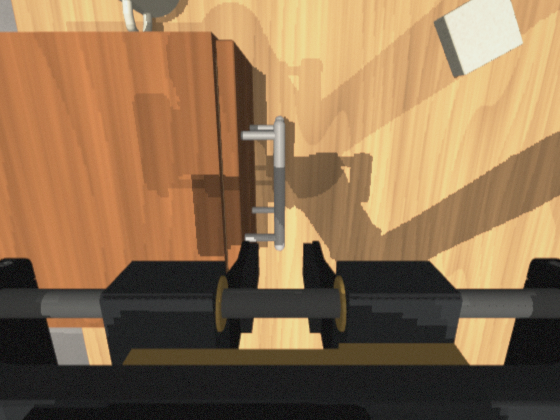

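Call:
apply_moves --plan '[[[28, 0, -0.1, -1, 0, 0, 0], [28, 0, 0, -1, 0, 0, 0], [28, 0, 0, -1, 0, 0, 0], [28, 0, 0, -1, 0, 0, 0], [28, 0, 0, -0.8, 0, 0, 0], [28, 0, 0, -0.5, 0, 0, 0], [28, 0, 0, -0.4, 0, 0, 0], [28, 0, 0, -0.3, 0, 0, 0], [28, 0, 0, 0, 0, 0, 0]]]'

```text
time_s: 4.65
tcp_pos: [0.6027, 0.2023, 0.1614]
ee_rot: [[-0.003, -1.0, 0.006], [-1.0, 0.003, 0.003], [-0.003, -0.006, -1.0]]
wrist_force: [0.4, 0.2, 0.4]
gripper_width: 0.28
```

Call:
apply_moves --plan '[[[28, 0.2, 0.2, -0.3, -0.003, 0.006, 0], [28, 0, 0, 0, 0, 0, 0], [0, 0, 0, 0, 0, 0, 0], [0, 0, 0, 0, 0, 0, 0], [0, 0, 0, 0, 0, 0, 0]]]'

```text
time_s: 5.07
tcp_pos: [0.6087, 0.2078, 0.1566]
ee_rot: [[-0.003, -1.0, 0.002], [-1.0, 0.003, 0.002], [-0.002, -0.002, -1.0]]
wrist_force: [-10.0, 2.6, 5.5]
gripper_width: 0.134
```

Call:
apply_moves --plan '[[[0, -0.5, 0, 0, 0, 0, 0], [0, -0.7, 0, 0, 0, 0, 0], [0, -0.7, 0, 0, 0, 0, 0], [0, -0.7, 0, 0, 0, 0, 0], [0, -0.7, 0, 0, 0, 0, 0], [0, -0.7, 0, 0, 0, 0, 0], [0, -0.6, 0, 0, 0, 0, 0], [0, -0.5, 0, 0, 0, 0, 0], [0, -0.4, 0, 0, 0, 0, 0], [0, -0.2, 0, 0, 0, 0, 0]]]'

```text
time_s: 5.9
tcp_pos: [0.4643, 0.2069, 0.1566]
ee_rot: [[-0.002, -1.0, 0.011], [-1.0, 0.002, 0.004], [-0.004, -0.011, -1.0]]
wrist_force: [1.7, -0.5, -4.1]
gripper_width: 0.115
```

Call:
apply_moves --plan '[[[0, -0.2, 0, 0, 0, 0.01, 0], [0, -0.2, 0, 0, 0, 0, 0], [0, -0.2, 0, 0, 0, 0, 0], [0, -0.2, 0, 0, 0, 0, 0]]]'

```text
time_s: 6.23
tcp_pos: [0.4585, 0.2071, 0.1566]
ee_rot: [[0.003, -1.0, 0.03], [-1.0, -0.003, 0.006], [-0.006, -0.03, -1.0]]
wrist_force: [19.1, -7.4, -15.5]
gripper_width: 0.119
```

Call:
apply_moves --plan '[[[0, 0, 0, 0, 0, 0, 0], [28, 0, 0, 0, 0.006, 0.02, 0], [28, 0, 0, 0, 0, 0, 0], [28, 0, 0, 0, 0, 0, 0], [28, 0, 0, 0.3, 0, 0, 0], [28, 0, 0, 0.6, 0, 0, 0], [28, 0, 0, 1, 0, 0, 0], [28, 0, 0, 1, 0, 0, 0], [28, 0, 0, 1, 0, 0, 0], [28, 0, 0, 1, 0, 0, 0], [28, 0, 0, 1, 0, 0, 0], [28, 0, 0, 0, 0, 0, 0]]]'

```text
time_s: 7.23
tcp_pos: [0.4599, 0.2061, 0.3171]
ee_rot: [[0.002, -1.0, 0.016], [-1.0, -0.002, 0.01], [-0.01, -0.016, -1.0]]
wrist_force: [0.2, 0.9, 0.9]
gripper_width: 0.281
```

Run:
```python
from h import *
s=sense(); print(s["tcp_pos"],s["ee_rot"].round(3),s["time_s"],s["wrist_force"])
for n in ["wrist","top"]:
    s=sense(); c=capture(n); save(c,n+"2.png") ; W=cloud(c,s)
    for l in ["key","spare_key","key_block","cabinet_drawer0_handle"]:
        print(n,l,[(round(x["score"],2),toworld(c,x["at"],s)[0].round(4)) for x in recognise(l,c)[:3]])
    m=(W[...,2]>.15)&(W[...,2]<.18)&(W[...,0]<.478)&(W[...,0]>.4)&(W[...,1]>.1)&(W[...,1]<.33)
    P=W[m]; print(len(P))
    if len(P): print(P.min(0),P.max(0))
```

```text
[0.4598971  0.20612163 0.31709525] [[ 0.002 -1.     0.016]
 [-1.    -0.002  0.01 ]
 [-0.01  -0.016 -1.   ]] 7.2333 [0.18744658 0.93450354 0.88215227]
wrist key [(0.56, array([0.5556, 0.1639, 0.1777]))]
wrist spare_key [(0.8, array([0.5567, 0.2587, 0.1662]))]
wrist key_block [(0.71, array([0.6011, 0.1887, 0.1176]))]
wrist cabinet_drawer0_handle [(0.82, array([0.6033, 0.1867, 0.1172]))]
1561
[0.45422419 0.1459172  0.16259324] [0.47796487 0.27446211 0.16987027]
top key [(0.63, array([0.5565, 0.1585, 0.1787]))]
top spare_key []
top key_block [(0.85, array([0.6017, 0.191 , 0.1083]))]
top cabinet_drawer0_handle [(0.78, array([0.6038, 0.1869, 0.111 ]))]
78
[0.45475719 0.14517023 0.16098842] [0.47755265 0.17016077 0.17027312]
```

View pics/wrist2.png

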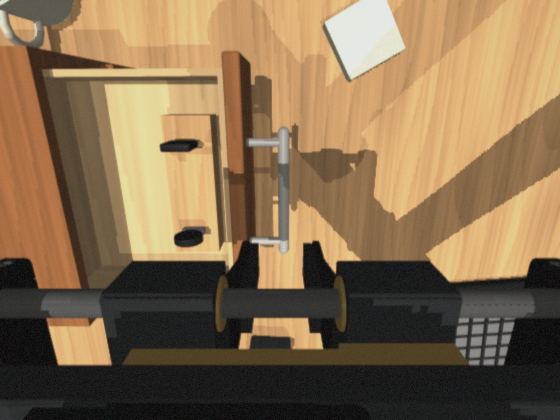

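View pics/top2.png

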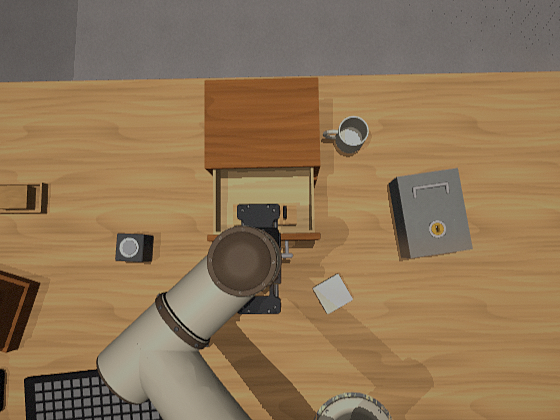

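Call:
apply_moves --plan '[[[28, 0.3, -0.1, 0, -0.01, 0.016, -0.1], [28, 0.3, -0.1, 0, 0, 0, -0.12], [28, 0.3, -0.1, 0, 0, 0, -0.12], [28, 0.3, -0.1, 0, 0, 0, -0.12], [28, 0.3, -0.1, 0, 0, 0, -0.12], [28, 0.3, -0.1, 0, 0, 0, -0.12], [28, 0.3, -0.1, 0, 0, 0, -0.12], [28, 0.3, -0.2, 0, 0, 0, -0.12], [28, 0.3, -0.2, 0, 0, 0, -0.12], [28, 0.3, -0.2, 0, 0, 0, -0.12], [28, 0.3, -0.2, 0, 0, 0, -0.12], [28, 0, 0, 0, 0, 0, -0.12]]]'

```text
time_s: 8.73
tcp_pos: [0.5435, 0.1654, 0.3038]
ee_rot: [[-0.995, -0.094, -0.019], [-0.094, 0.995, 0.011], [0.018, 0.012, -1.0]]
wrist_force: [-0.9, -1.1, 0.5]
gripper_width: 0.278
```

Call:
apply_moves --plan '[[[28, 0.3, 0, 0, -0.011, -0.019, -0.09], [28, 0.1, 0, 0, 0, 0, 0], [28, 0, 0, 0, 0, 0, 0]]]'

```text
time_s: 8.98
tcp_pos: [0.5542, 0.1646, 0.3021]
ee_rot: [[-1.0, 0.003, -0.002], [0.003, 1.0, -0.001], [0.002, -0.001, -1.0]]
wrist_force: [-1.4, -0.1, 0.4]
gripper_width: 0.284
```

Run:
```python
from h import *
s=sense(); print(s["tcp_pos"],s["ee_rot"].round(3),s["time_s"],s["joints"].round(1))
c=capture("wrist"); save(c,"w3.png") ; W=cloud(c,s)
for l in ["key","spare_key"]:
    print(l,[(round(x["score"],2),toworld(c,x["at"],s)[0].round(4)) for x in recognise(l,c)[:3]])
m=(W[...,2]>.165)&(W[...,2]<.19)&(W[...,0]<.59)&(W[...,0]>.52)&(W[...,1]>.14)&(W[...,1]<.185)
P=W[m]; print(len(P),P.min(0),P.max(0),np.percentile(P,[2,50,98],axis=0)); Q=P[P[:,2]>.174]
r=cv2.minAreaRect((Q[:,:2]*1000).astype(np.float32)); print(len(Q),r)
m=(W[...,2]>.13)&(W[...,2]<.15)&(W[...,0]<.59)&(W[...,0]>.52)&(W[...,1]>.19)&(W[...,1]<.23); print(np.median(W[m],0))
```

```text
[0.55415833 0.16456235 0.30208704] [[-1.     0.003 -0.002]
 [ 0.003  1.    -0.001]
 [ 0.002 -0.001 -1.   ]] 8.9833 [  32.6   15.2    0.7   -0.   -75.7 -122.7]
key [(0.87, array([0.554 , 0.1652, 0.1808]))]
spare_key [(0.61, array([0.5549, 0.2597, 0.1684]))]
285 [0.54480437 0.16080924 0.16512777] [0.57267025 0.16824815 0.18025512] [[0.54498239 0.16084322 0.16793877]
 [0.55705502 0.16453928 0.17796245]
 [0.57156543 0.16818461 0.17962222]]
264 ((558.7683715820312, 164.4974822998047), (27.803606033325195, 7.3871636390686035), 0.03245954588055611)
[0.5562563  0.21004444 0.14034851]
```

View pics/w3.png

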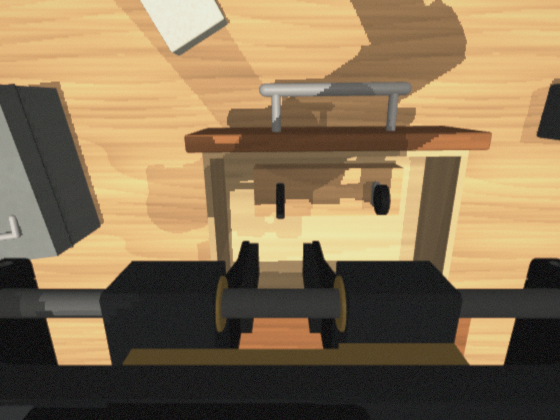

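Call:
apply_moves --plan '[[[28, 0.1, 0, -0.7, 0, 0, 0], [28, 0, 0, -0.7, 0, 0, 0], [28, 0, 0, -0.7, 0, 0, 0], [28, 0, 0, -0.7, 0, 0, 0], [28, 0, 0, -0.7, 0, 0, 0], [28, 0, 0, -0.5, 0, 0, 0], [28, 0, 0, -0.3, 0, 0, 0], [28, 0, 0, 0, 0, 0, 0]]]'

```text
time_s: 9.8
tcp_pos: [0.5555, 0.1655, 0.1938]
ee_rot: [[-1.0, -0.008, 0.003], [-0.008, 1.0, 0.003], [-0.003, 0.003, -1.0]]
wrist_force: [0.1, -0.4, -0.1]
gripper_width: 0.281
```

Call:
apply_moves --plan '[[[28, 0.05, 0, -0.4, 0, 0, -0.008], [28, 0, 0, -0.4, 0, 0, 0], [28, 0, 0, -0.4, 0, 0, 0], [28, 0, 0, -0.2, 0, 0, 0], [28, 0, 0, 0, 0, 0, 0]]]'

```text
time_s: 10.22
tcp_pos: [0.558, 0.1663, 0.1579]
ee_rot: [[-1.0, -0.001, 0.007], [-0.001, 1.0, 0.005], [-0.007, 0.005, -1.0]]
wrist_force: [0.1, 0.2, 0.3]
gripper_width: 0.279
```

Run:
```python
from h import *
s=sense(); print(s["tcp_pos"],s["ee_rot"].round(3),s["time_s"],s["wrist_force"])
c=capture("wrist"); save(c,"w4.png",(120,320,160,420),3)
```

```text
[0.55796307 0.16627305 0.1578673 ] [[-1.    -0.001  0.007]
 [-0.001  1.     0.005]
 [-0.007  0.005 -1.   ]] 10.2167 [0.10753426 0.1766188  0.26030869]
```

View pics/w4.png

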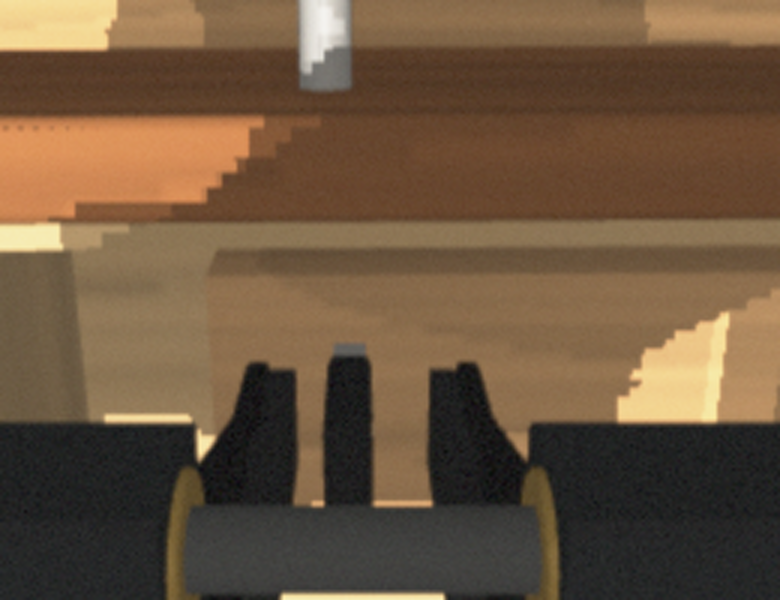

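Call:
apply_moves --plan '[[[28, 0, -0.1, -0.05, -0.005, 0.007, 0], [28, 0, 0, 0, 0, 0, 0], [15, 0, 0, 0, 0, 0, 0], [0, 0, 0, 0, 0, 0, 0], [0, 0, 0, 0, 0, 0, 0], [0, 0, 0, 0, 0, 0, 0]]]'

```text
time_s: 10.77
tcp_pos: [0.5594, 0.164, 0.1588]
ee_rot: [[-1.0, -0.002, 0.003], [-0.002, 1.0, 0.001], [-0.003, 0.001, -1.0]]
wrist_force: [0.5, 0.2, -0.6]
gripper_width: 0.087
```

Call:
apply_moves --plan '[[[0, 0, 0, 0.3, 0, 0, 0], [0, 0, 0, 0.4, 0, 0, 0], [0, 0, 0, 0.5, 0, 0, 0], [0, 0, 0, 0.5, 0, 0, 0], [0, 0, 0, 0.6, 0, 0, 0], [0, 0, 0, 0.8, 0, 0, 0], [0, 0, 0, 0.8, 0, 0, 0], [0, 0, 0, 0.8, 0, 0, 0], [0, 0, 0, 0.8, 0, 0, 0], [0, 0, 0, 0.5, 0, 0, 0], [0, 0, 0, 0, 0, 0, 0]]]'

```text
time_s: 11.68
tcp_pos: [0.5581, 0.1629, 0.3257]
ee_rot: [[-1.0, -0.002, 0.009], [-0.002, 1.0, 0.003], [-0.009, 0.003, -1.0]]
wrist_force: [0.6, 1.4, -0.6]
gripper_width: 0.087
```

Run:
```python
from h import *
s=sense(); print(s["tcp_pos"],s["ee_rot"].round(3),s["time_s"],s["wrist_force"],s["gripper_width"])
c=capture("wrist"); save(c,"w5.png",(120,320,160,420),3); c=capture("side"); save(c,"s5.png")
```

```text
[0.55807039 0.16287763 0.32570791] [[-1.    -0.002  0.009]
 [-0.002  1.     0.003]
 [-0.009  0.003 -1.   ]] 11.6833 [ 0.55923712  1.43539469 -0.594138  ] 0.08737634744530136
```

View pics/w5.png

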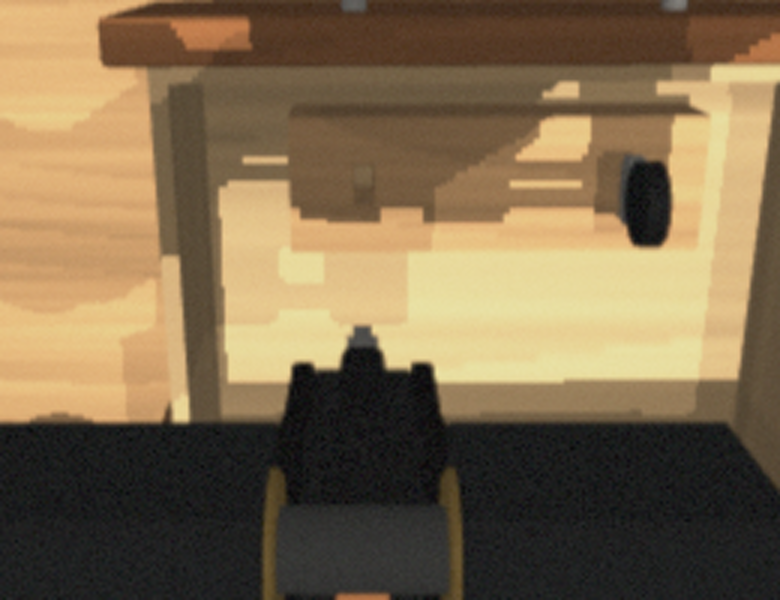

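View pics/s5.png

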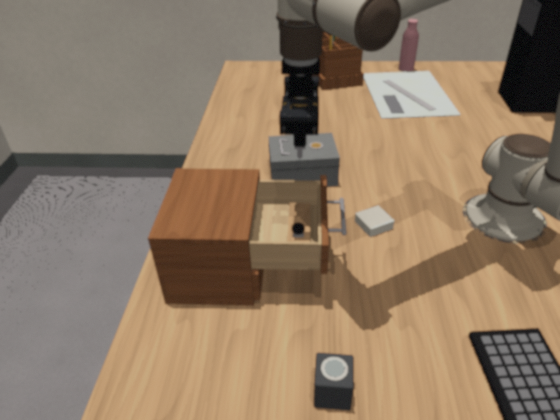

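Call:
apply_moves --plan '[[[0, 0, -0.5, 0, -0.003, 0.009, 0.1], [0, -0.05, -0.5, 0, 0, 0, 0.12], [0, -0.05, -0.5, 0, 0, 0, 0.12], [0, -0.05, -0.5, 0, 0, 0, 0.12], [0, -0.05, -0.5, 0, 0, 0, 0.12], [0, -0.05, -0.5, 0, 0, 0, 0.12], [0, -0.05, -0.5, 0, 0, 0, 0.12], [0, -0.05, -0.5, 0, 0, 0, 0.12], [0, -0.05, -0.5, 0, 0, 0, 0.12], [0, -0.05, -0.5, 0, 0, 0, 0.12], [0, -0.05, -0.5, 0, 0, 0, 0.12], [0, -0.05, -0.5, 0, 0, 0, 0.12]]]'

```text
time_s: 12.78
tcp_pos: [0.5334, 0.0068, 0.3032]
ee_rot: [[-0.089, -0.996, -0.022], [-0.995, 0.09, -0.03], [0.032, 0.019, -0.999]]
wrist_force: [0.3, 0.4, -0.0]
gripper_width: 0.088
```

Call:
apply_moves --plan '[[[0, 0, -0.6, 0, 0.03, -0.022, 0.1], [0, 0, -0.6, 0, 0, 0, 0.12], [0, 0, -0.6, 0, 0, 0, 0.12], [0, 0, -0.6, 0, 0, 0, 0.12], [0, 0, -0.6, 0, 0, 0, 0.12], [0, 0, -0.6, 0, 0, 0, 0.12], [0, 0, -0.6, 0, 0, 0, 0.12], [0, 0, -0.6, 0, 0, 0, 0.12], [0, 0, -0.6, 0, 0, 0, 0.12], [0, 0, -0.6, 0, 0, 0, 0.12], [0, 0, -0.6, 0, 0, 0, 0.12], [0, 0, -0.6, 0, 0, 0, 0.12]]]'

```text
time_s: 13.78
tcp_pos: [0.5217, -0.1808, 0.2835]
ee_rot: [[0.984, -0.179, -0.027], [-0.179, -0.984, -0.017], [-0.023, 0.021, -0.999]]
wrist_force: [0.6, 0.5, -0.5]
gripper_width: 0.088
```

Call:
apply_moves --plan '[[[0, 0, -0.4, 0, 0.017, -0.027, 0.1], [0, 0, -0.3, 0, 0, 0, 0.1], [0, 0, -0.2, 0, 0, 0, 0.1], [0, 0, 0, 0, 0, 0, 0.02], [0, 0, 0, 0, 0, 0, 0]]]'

```text
time_s: 14.2
tcp_pos: [0.5167, -0.2064, 0.2744]
ee_rot: [[0.988, 0.155, -0.015], [0.155, -0.988, 0.002], [-0.014, -0.004, -1.0]]
wrist_force: [-0.3, -0.7, -1.2]
gripper_width: 0.089
```

Run:
```python
from h import *
s=sense(); print(s["tcp_pos"],s["ee_rot"].round(4),s["time_s"],s["wrist_force"],s["joints"].round(1))
y=s["ee_rot"][:,1]; print("yaw",np.degrees(np.arctan2(y[1],y[0]))%360)
c=capture("wrist"); save(c,"w6.png"); save(c,"w6z.png",(60,320,130,430),2.6); W=cloud(c,s)
m=(W[...,2]>.09)&(W[...,2]<.106)&(W[...,0]<.75)&(W[...,0]>.4)&(W[...,1]>-.35)&(W[...,1]<-.05)
P=W[m]; print(len(P),P.mean(0),cv2.minAreaRect((P[:,:2]*1000).astype(np.float32)))
# brass
p=c["pixels"].astype(int); b=(p[...,0]-p[...,2]>60)&(p[...,0]>120)&m
v,u=np.nonzero(b); print(len(u),u.mean(),v.mean(),u.min(),u.max(),v.min(),v.max(),W[b].mean(0))
c2=capture("side"); save(c2,"s6.png",(20,220,200,400),3);
```

```text
[ 0.5167405  -0.20636835  0.27443897] [[ 0.9878  0.1551 -0.0146]
 [ 0.1552 -0.9879  0.0022]
 [-0.0141 -0.0044 -0.9999]] 14.2 [-0.26461361 -0.69922147 -1.206391  ] [-5.100e+00  1.410e+01 -4.600e+00 -1.000e-01 -7.210e+01  1.041e+02]
yaw 278.9254476910569
29437 [ 0.56839618 -0.19521835  0.1006265 ] ((560.14697265625, -196.47962951660156), (200.48269653320312, 150.45733642578125), 7.734333038330078)
123 287.3577235772358 52.65040650406504 208 363 28 228 [ 0.63842935 -0.19248346  0.10059429]
```

View pics/w6z.png

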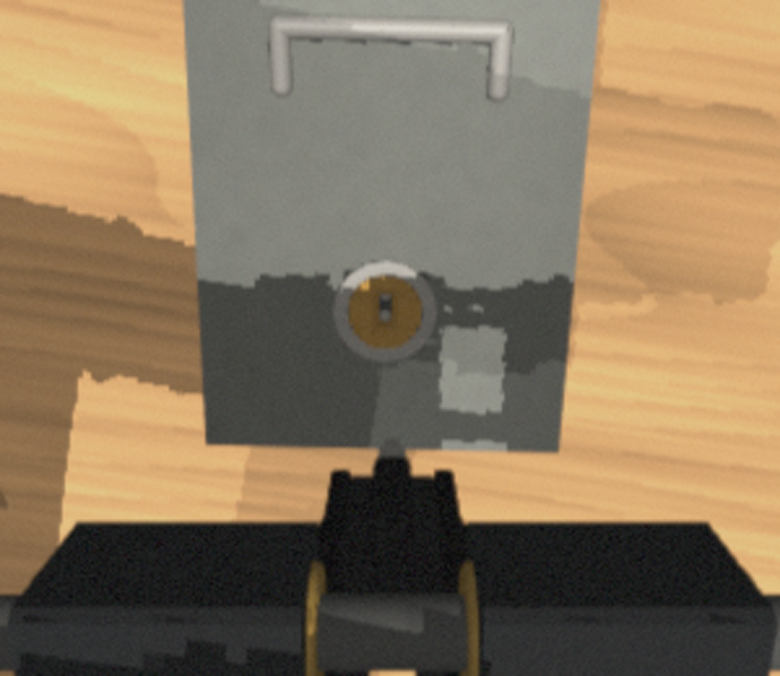

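View pics/s6.png

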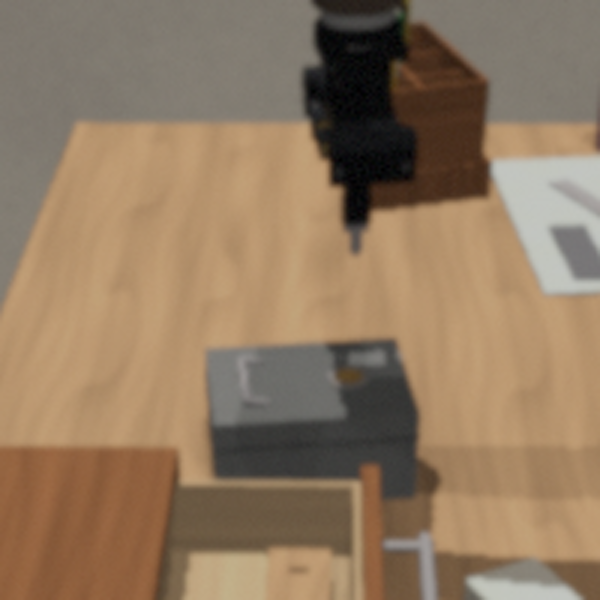

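```bash
cat > lock.py <<'E'
from h import *
def lock(n):
    s=sense(); c=capture("wrist"); save(c,n,(60,320,130,430),2.6); W=cloud(c,s)
    hsv=cv2.cvtColor(c["pixels"],cv2.COLOR_RGB2HSV).astype(int)
    m=(hsv[...,1]>150)&(hsv[...,0]>14)&(hsv[...,0]<30)&(W[...,2]>.095)&(W[...,2]<.11)
    nn,lab,st,ce=cv2.connectedComponentsWithStats(m.astype(np.uint8)); k=1+np.argmax(st[1:,4]); print(st[k],ce[k])
    cnt=cv2.findContours((lab==k).astype(np.uint8),cv2.RETR_EXTERNAL,cv2.CHAIN_APPROX_NONE)[0][0]
    e=cv2.fitEllipse(cv2.convexHull(cnt)); print("ell",e)
    r=toworld(c,cam(c,e[0][0],e[0][1],1.0),s)[0]
    M=np.array(c["mount"]); o=s["ee_rot"]@M[:3,3]+s["tcp_pos"]
    d=r-o; X=o+d*(0.102-o[2])/d[2]; print("lock",X.round(4))
    m=(abs(W[...,2]-.1)<.004)&(abs(W[...,0]-.56)<.17)&(abs(W[...,1]+.2)<.15)
    print("lid z",np.median(W[m][:,2]))
    q=cv2.minAreaRect((W[m][:,:2]*1000).astype(np.float32)); print(q)
    y=s["ee_rot"][:,1]; print("tcp",s["tcp_pos"].round(4),"yaw",(np.degrees(np.arctan2(y[1],y[0]))%360).round(2),"z",s["ee_rot"][:,2].round(4),s["wrist_force"].round(1),s["time_s"])
E
python3 -c "
from lock import *
lock('w7.png')"
```

```text
[267 183  11   9  25] [272.28 187.4 ]
ell ((271.7481994628906, 186.86224365234375), (5.524165630340576, 12.305602073669434), 123.85617065429688)
lock [ 0.5117 -0.1966  0.102 ]
lid z 0.10055034993087837
((560.1034545898438, -196.3623046875), (200.39993286132812, 150.6450958251953), 7.703971862792969)
tcp [ 0.5169 -0.2061  0.2747] yaw 278.89 z [-0.0143  0.0021 -0.9999] [-1.5 -0.5 -0.3] 14.3
```

```bash
sed -i 's/hsv\[...,1\]>150/hsv[...,1]>90/;s/>14)/>8)/;s/<30)/<32)/' lock.py; python3 -c "
from lock import *
lock('w8.png')
c=capture('wrist'); h=cv2.cvtColor(c['pixels'],cv2.COLOR_RGB2HSV); print(h[165:196:3,262:296:4].tolist())"
```

```text
[264 167  28  27 548] [277.66788321 180.08759124]
ell ((277.662841796875, 180.05392456054688), (27.348495483398438, 28.248437881469727), 91.53785705566406)
lock [ 0.5203 -0.2016  0.102 ]
lid z 0.10055705617755462
((560.0374145507812, -196.2587127685547), (200.61097717285156, 150.53176879882812), 7.686163425445557)
tcp [ 0.5172 -0.206   0.2752] yaw 278.91 z [-0.0133  0.0017 -0.9999] [-0.4  0.7 -0.4] 14.35
[[[30, 16, 109], [22, 18, 159], [18, 18, 189], [20, 22, 176], [15, 17, 176], [23, 17, 181], [15, 17, 148], [26, 19, 105], [34, 18, 114]], [[26, 15, 121], [20, 20, 189], [18, 53, 168], [20, 139, 101], [18, 145, 104], [18, 133, 100], [15, 27, 96], [26, 18, 100], [30, 11, 67]], [[19, 20, 140], [18, 31, 139], [18, 158, 121], [19, 141, 101], [18, 147, 99], [19, 146, 101], [19, 143, 102], [26, 20, 89], [18, 14, 89]], [[21, 18, 99], [19, 136, 94], [20, 151, 98], [18, 140, 95], [15, 46, 89], [19, 148, 93], [19, 141, 98], [20, 109, 89], [17, 19, 94]], [[24, 13, 95], [19, 148, 100], [18, 145, 102], [19, 159, 90], [60, 6, 46], [18, 146, 94], [18, 141, 103], [19, 147, 97], [20, 8, 94]], [[6, 13, 97], [18, 147, 104], [19, 151, 103], [19, 140, 91], [21, 23, 78], [19, 151, 93], [19, 149, 103], [18, 136, 105], [15, 11, 91]], [[25, 16, 93], [19, 149, 101], [18, 150, 102], [19, 153, 90], [19, 47, 86], [19, 133, 98], [19, 157, 99], [18, 141, 103], [17, 19, 95]], [[15, 16, 95], [19, 135, 91], [18, 146, 101], [19, 141, 94], [18, 150, 92], [18, 146, 96], [17, 143, 102], [16, 104, 83], [15, 21, 95]], [[35, 17, 92], [18, 58, 97], [19, 149, 103], [18, 144, 101], [18, 148, 98], [19, 155, 97], [18, 145, 102], [23, 25, 90], [15, 17, 89]], [[10, 10, 75], [11, 21, 97], [18, 73, 98], [18, 149, 103], [19, 159, 101], [19, 150, 100], [18, 57, 98], [17, 19, 121], [24, 18, 72]], [[40, 12, 66], [30, 14, 89], [19, 21, 96], [23, 33, 100], [18, 32, 95], [19, 37, 97], [19, 21, 95], [15, 23, 87], [20, 11, 67]]]
```

Call:
apply_moves --plan '[[[0, 0.12, 0.17, -0.3, -0.002, -0.013, -0.02], [0, 0, 0, -0.6, 0, 0, 0], [0, 0, 0, -0.6, 0, 0, 0], [0, 0, 0, -0.6, 0, 0, 0], [0, 0, 0, -0.6, 0, 0, 0], [0, 0, 0, -0.6, 0, 0, 0], [0, 0, 0, -0.4, 0, 0, 0], [0, 0, 0, 0, 0, 0, 0]]]'

```text
time_s: 15.12
tcp_pos: [0.5222, -0.1994, 0.1821]
ee_rot: [[0.991, 0.135, 0.009], [0.135, -0.991, -0.001], [0.008, 0.003, -1.0]]
wrist_force: [-0.4, 0.2, -0.9]
gripper_width: 0.091
```

```bash
python3 -c "
from lock import *
lock('w9.png')"
```

```text
[265 201  38  36 904] [283.49889381 217.53982301]
ell ((283.1855773925781, 218.55335998535156), (36.42300796508789, 38.40932083129883), 87.16224670410156)
lock [ 0.5204 -0.2016  0.102 ]
lid z 0.10058555656340566
((571.6845703125, -194.81483459472656), (177.3415985107422, 150.72698974609375), 7.70083475112915)
tcp [ 0.5222 -0.1994  0.1821] yaw 277.78 z [ 0.0086 -0.0014 -1.    ] [-0.4  0.2 -0.9] 15.1167
```

View pics/w9.png

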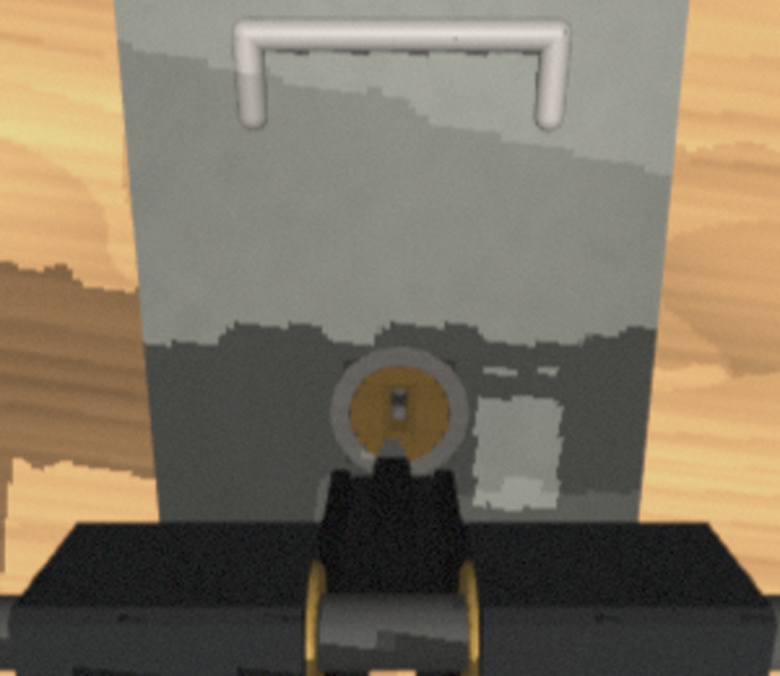

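Call:
apply_moves --plan '[[[0, -0.07, -0.09, -0.3, 0.001, 0.008, 0], [0, 0, 0, -0.3, 0, 0, 0], [0, 0, 0, -0.3, 0, 0, 0], [0, 0, 0, -0.2, 0, 0, 0], [0, 0, 0, 0, 0, 0, 0], [0, 0, 0, 0, 0, 0, 0]]]'

```text
time_s: 15.67
tcp_pos: [0.5228, -0.2022, 0.1559]
ee_rot: [[0.991, 0.136, 0.007], [0.136, -0.991, -0.002], [0.006, 0.003, -1.0]]
wrist_force: [0.1, -0.7, 0.3]
gripper_width: 0.091
```

```bash
python3 -c "
from lock import *
try: lock('w10.png')
except Exception as e: print(e)
s=sense(); print(s['tcp_pos'],s['ee_rot'])
c=capture('side'); save(c,'s10.png',(100,200,270,380),6)"
```

```text
[259 212  42  31 865] [279.48439306 226.68092486]
ell ((279.6314392089844, 230.12155151367188), (36.99150085449219, 43.14698791503906), 92.55152130126953)
lock [ 0.5213 -0.2015  0.102 ]
lid z 0.1006172751576695
((578.5086059570312, -193.82223510742188), (164.04429626464844, 150.79354858398438), 7.707754135131836)
tcp [ 0.5228 -0.2022  0.1559] yaw 277.83 z [ 0.0068 -0.0022 -1.    ] [ 0.1 -0.7  0.3] 15.6667
[ 0.5226686  -0.2021381   0.15585906] [[ 0.99065835  0.13620431  0.00666541]
 [ 0.13622075 -0.99067633 -0.0020757 ]
 [ 0.00632054  0.00296427 -0.99997563]]
```

View pics/w10.png

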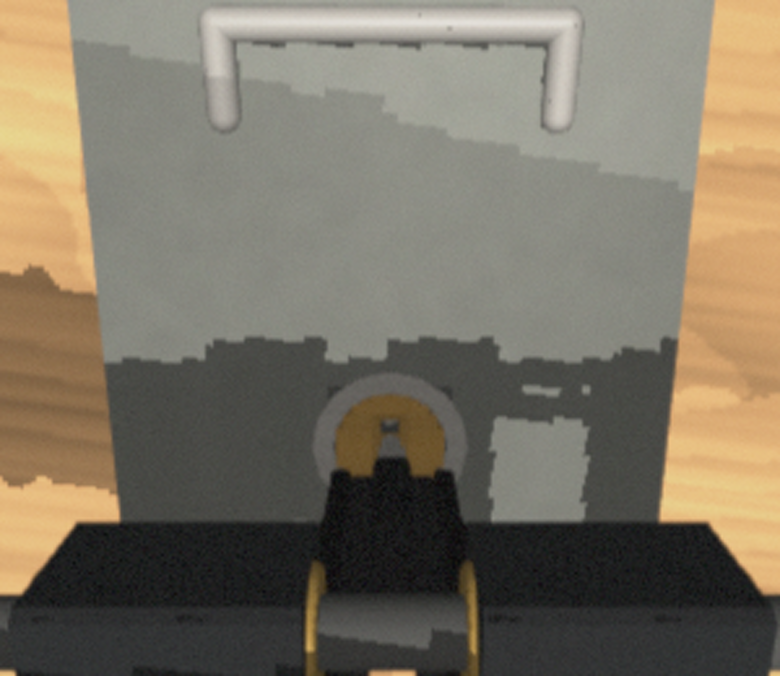

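View pics/s10.png

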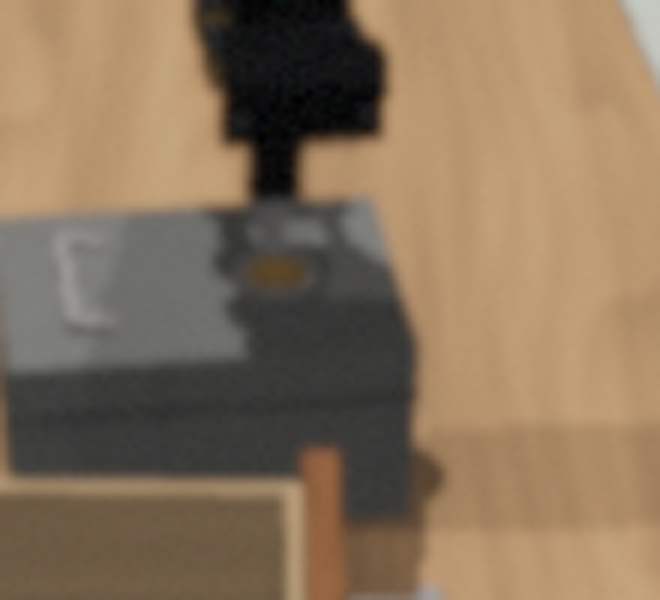

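Call:
apply_moves --plan '[[[0, -0.1, 0.02, 0, 0.002, 0.008, 0], [0, 0, 0, -0.1, 0, 0, 0], [0, 0, 0, -0.15, 0, 0, 0], [0, 0, 0, -0.15, 0, 0, 0], [0, 0, 0, -0.1, 0, 0, 0]]]'

```text
time_s: 16.18
tcp_pos: [0.5212, -0.2018, 0.1445]
ee_rot: [[0.991, 0.137, 0.002], [0.137, -0.991, -0.001], [0.002, 0.001, -1.0]]
wrist_force: [0.4, -0.2, -0.9]
gripper_width: 0.088
```

Call:
apply_moves --plan '[[[0, -0.04, 0, -0.15, 0, 0, 0], [0, 0, 0, -0.15, 0, 0, 0], [0, 0, 0, -0.1, 0, 0, 0], [0, 0, 0, -0.1, 0, 0, 0]]]'

```text
time_s: 16.52
tcp_pos: [0.5193, -0.2021, 0.1311]
ee_rot: [[0.991, 0.137, -0.0], [0.137, -0.991, -0.001], [-0.0, 0.001, -1.0]]
wrist_force: [-3.5, 0.2, 7.9]
gripper_width: 0.089
```

Call:
apply_moves --plan '[[[0, 0, 0, -0.1, 0.003, -0.02, 0], [0, 0, 0, -0.1, -0.005, 0.04, 0], [0, 0, 0, -0.1, 0.005, -0.04, 0], [0, 0, 0, -0.1, -0.003, 0.02, 0]]]'

```text
time_s: 16.85
tcp_pos: [0.5209, -0.2028, 0.1245]
ee_rot: [[0.99, 0.139, 0.005], [0.139, -0.99, -0.004], [0.005, 0.005, -1.0]]
wrist_force: [-1.6, 3.4, 8.6]
gripper_width: 0.087
```

Call:
apply_moves --plan '[[[0, -0.02, 0.03, -0.1, 0.003, -0.02, 0], [0, 0, 0, -0.1, -0.005, 0.04, 0], [0, 0, 0, -0.1, 0.005, -0.035, 0], [0, 0, 0, -0.15, -0.003, 0.02, 0]]]'

```text
time_s: 17.18
tcp_pos: [0.5213, -0.2029, 0.12]
ee_rot: [[0.99, 0.143, -0.001], [0.143, -0.99, -0.008], [-0.002, 0.008, -1.0]]
wrist_force: [-9.6, 8.1, 29.2]
gripper_width: 0.089
```

Call:
apply_moves --plan '[[[0, -0.04, 0.04, 0, -0.008, 0, 0], [0, 0, 0, 0, 0, 0, 0]]]'

```text
time_s: 17.35
tcp_pos: [0.5216, -0.2017, 0.1218]
ee_rot: [[0.99, 0.143, -0.0], [0.143, -0.99, -0.017], [-0.003, 0.017, -1.0]]
wrist_force: [-1.2, 0.4, -0.2]
gripper_width: 0.093
```

```bash
python3 -c "
from h import *
s=sense(); print(s['tcp_pos'],s['ee_rot'].round(3),s['wrist_force'],s['gripper_width'])
c=capture('wrist'); save(c,'w11.png',(150,320,180,380),3.5)
c=capture('side'); save(c,'s11.png',(100,200,270,380),6)"
```

```text
[ 0.52155334 -0.20165319  0.12179063] [[ 0.99   0.143 -0.   ]
 [ 0.143 -0.99  -0.017]
 [-0.003  0.017 -1.   ]] [-1.23424131  0.43297479 -0.20064857] 0.09276369201765455
```

View pics/w11.png

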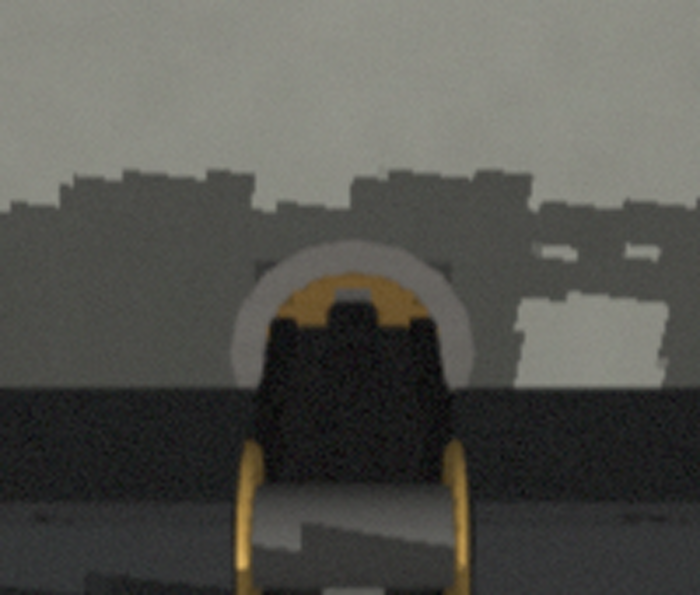

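View pics/s11.png

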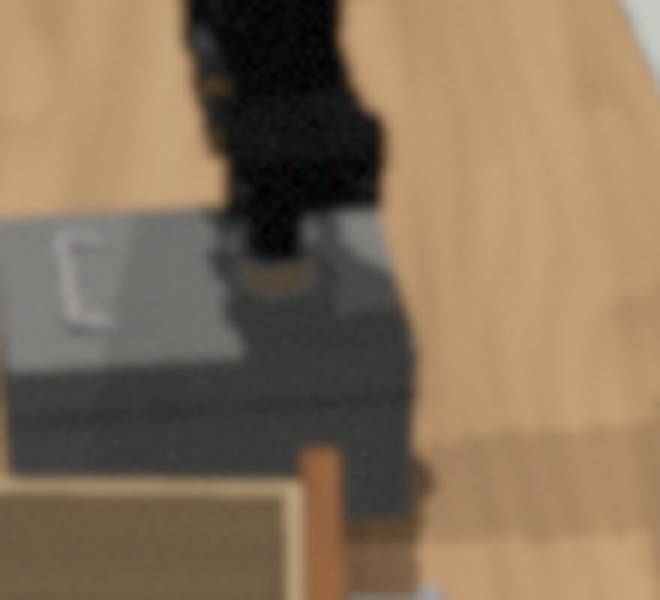

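Call:
apply_moves --plan '[[[0, -0.02, 0, -0.05, 0.016, 0, -0.005], [0, 0, 0, -0.1, 0, 0.015, 0], [0, 0, 0, -0.1, 0, -0.015, 0], [0, 0, 0, -0.1, 0, 0, 0]]]'

```text
time_s: 17.78
tcp_pos: [0.5219, -0.2027, 0.1202]
ee_rot: [[0.99, 0.142, -0.001], [0.142, -0.99, -0.001], [-0.002, 0.001, -1.0]]
wrist_force: [-5.6, 4.5, 16.7]
gripper_width: 0.09
```

Call:
apply_moves --plan '[[[0, 0, 0, -0.15, 0.003, -0.02, 0], [0, 0, 0, -0.15, -0.005, 0.04, 0], [0, 0, 0, -0.15, 0.003, -0.02, 0], [0, 0, 0, -0.15, 0, 0, 0]]]'

```text
time_s: 18.12
tcp_pos: [0.522, -0.2028, 0.1199]
ee_rot: [[0.989, 0.145, -0.0], [0.145, -0.989, -0.001], [-0.0, 0.001, -1.0]]
wrist_force: [-8.2, 5.4, 23.2]
gripper_width: 0.092
```

Call:
apply_moves --plan '[[[0, -0.02, 0.02, -0.03, 0, 0, -0.08], [0, 0, 0, -0.05, 0, 0, -0.1], [0, 0, 0, -0.05, 0, 0, -0.1], [0, 0, 0, -0.05, 0, 0, -0.1]]]'

```text
time_s: 18.45
tcp_pos: [0.5217, -0.2026, 0.1203]
ee_rot: [[0.969, -0.246, 0.001], [-0.246, -0.969, 0.001], [0.001, -0.001, -1.0]]
wrist_force: [-2.8, 2.5, 10.3]
gripper_width: 0.089
```

Call:
apply_moves --plan '[[[0, 0, 0, -0.05, 0, 0, -0.1], [0, 0, 0, -0.05, 0, 0, -0.1], [0, 0, 0, -0.05, 0, 0, -0.1], [0, 0, 0, -0.05, 0, 0, -0.1], [0, 0, 0, -0.05, 0, 0, -0.1]]]'

```text
time_s: 18.87
tcp_pos: [0.5214, -0.2032, 0.1203]
ee_rot: [[0.715, -0.699, 0.0], [-0.699, -0.715, 0.002], [-0.001, -0.001, -1.0]]
wrist_force: [-3.6, 1.8, 10.2]
gripper_width: 0.091
```

```bash
python3 -c "
from h import *
s=sense(); print(s['tcp_pos'],s['ee_rot'].round(3),s['wrist_force'],s['moment'],s['gripper_width'],s['joints'])"
```

```text
[ 0.52138095 -0.20324781  0.12030069] [[ 0.715 -0.699  0.   ]
 [-0.699 -0.715  0.002]
 [-0.001 -0.001 -1.   ]] [-3.59071296  1.80084516 10.20756208] [0.84259792 1.16961906 0.04680425] 0.09118148459567788 [ -4.76686442  21.77084741 -17.34935978  -0.14405815 -50.8875747
  50.53934934]
```

Call:
apply_moves --plan '[[[0, -0.02, 0.02, -0.05, 0, 0, -0.1], [0, 0, 0, -0.05, 0, 0, -0.1], [0, 0, 0, -0.05, 0, 0, -0.1], [0, 0, 0, -0.05, 0, 0, -0.1], [0, 0, 0, -0.05, 0, 0, -0.1], [0, 0, 0, -0.05, 0, 0, -0.1]]]'

```text
time_s: 19.37
tcp_pos: [0.5207, -0.2037, 0.1203]
ee_rot: [[0.168, -0.986, -0.001], [-0.986, -0.168, 0.003], [-0.003, 0.0, -1.0]]
wrist_force: [-3.6, 3.5, 10.0]
gripper_width: 0.092
```

```bash
python3 -c "
from h import *
s=sense(); print(s['tcp_pos'],s['ee_rot'].round(3),s['wrist_force'],s['moment'],s['gripper_width'],np.arctan2(*s['ee_rot'][[1,0],0]))"
```

```text
[ 0.52068241 -0.20373648  0.12030233] [[ 0.168 -0.986 -0.001]
 [-0.986 -0.168  0.003]
 [-0.003  0.    -1.   ]] [-3.62551294  3.47577618 10.03405255] [0.88235744 1.1060209  0.04612515] 0.09155489710344972 -1.4020930603442558
```

Call:
apply_moves --plan '[[[0, 0, 0.02, -0.05, 0, 0, -0.08], [0, 0, 0, -0.05, 0, 0, -0.08], [0, 0, 0, -0.05, 0, 0, -0.06]]]'

```text
time_s: 19.62
tcp_pos: [0.5204, -0.2038, 0.1203]
ee_rot: [[-0.063, -0.998, -0.002], [-0.998, 0.063, 0.004], [-0.004, 0.002, -1.0]]
wrist_force: [-3.9, 4.0, 10.9]
gripper_width: 0.09
```

```bash
python3 -c "
from h import *
s=sense(); print(s['tcp_pos'],s['ee_rot'].round(3),s['wrist_force'],s['moment'],s['gripper_width'],np.arctan2(*s['ee_rot'][[1,0],0]))"
```

```text
[ 0.52039114 -0.20380456  0.12029931] [[-0.063 -0.998 -0.002]
 [-0.998  0.063  0.004]
 [-0.004  0.002 -1.   ]] [-3.87432772  3.98076872 10.94058849] [1.17943191 1.15666486 0.20108773] 0.09005988932866672 -1.6334368870632348
```

Call:
apply_moves --plan '[[[0, 0, 0, -0.05, 0, 0, -0.05], [0, 0, 0, -0.05, 0, 0, -0.05]]]'

```text
time_s: 19.78
tcp_pos: [0.5203, -0.2038, 0.1203]
ee_rot: [[-0.165, -0.986, -0.002], [-0.986, 0.165, 0.005], [-0.005, 0.003, -1.0]]
wrist_force: [-2.5, 3.0, 9.7]
gripper_width: 0.089
```

```bash
python3 -c "
from h import *
s=sense(); print(s['tcp_pos'],s['wrist_force'],s['moment'],s['gripper_width'],np.arctan2(*s['ee_rot'][[1,0],0]))
c=capture('wrist'); save(c,'w12.png')
c=capture('side'); save(c,'s12.png'); W=cloud(c)
c=capture('top'); save(c,'t12.png'); V=cloud(c)
for n,A in(('side',W),('top',V)):
    m=(A[...,2]>.15)&(A[...,2]<.18)&(A[...,0]<.470)&(A[...,0]>.4)&(A[...,1]>.1)&(A[...,1]<.33); print(n,'handle',A[m].min(0),A[m].mean(0))
    m=(A[...,2]>.184)&(A[...,2]<.194)&(A[...,0]<.53)&(A[...,0]>.47)&(A[...,1]>.1)&(A[...,1]<.33); print(n,'front',np.percentile(A[m],[1,50,99],axis=0))
for l in ['mug','note_block','lamp_sample','spare_key']:
    print(l,[(round(x['score'],2),toworld(c,x['at'])[0].round(4)) for x in recognise(l,c)[:3]])
s=sense(); print(s['tcp_pos'],s['moment'],s['time_s'],np.arctan2(*s['ee_rot'][[1,0],0]))
"
```

```text
[ 0.520327   -0.20376089  0.12028512] [-2.48911598  2.9605057   9.69792674] [1.05165312 1.06912365 0.39842709] 0.08912096059858574 -1.7363948786786643
side handle [0.45586663 0.15123623 0.15766153] [0.46195721 0.22067277 0.16594061]
side front [[0.49610209 0.10321159 0.18444361]
 [0.50359609 0.22961285 0.18711698]
 [0.51136434 0.32807585 0.18991686]]
top handle [0.45474419 0.14519172 0.15793202] [0.46020776 0.20743976 0.16576   ]
top front [[0.49447701 0.1023236  0.18414818]
 [0.50197005 0.21583916 0.18717124]
 [0.51005575 0.32641598 0.19185984]]
mug [(0.69, array([ 0.7764, -0.0092,  0.0383])), (0.33, array([0.5745, 0.2136, 0.1074]))]
note_block [(0.65, array([0.3616, 0.048 , 0.0296]))]
lamp_sample [(0.66, array([0.4842, 0.5353, 0.0791]))]
spare_key []
[ 0.52031092 -0.20363516  0.12025868] [1.14650448 1.06499858 0.32966924] 20.1333 -1.7338863821148054
```

View pics/s12.png

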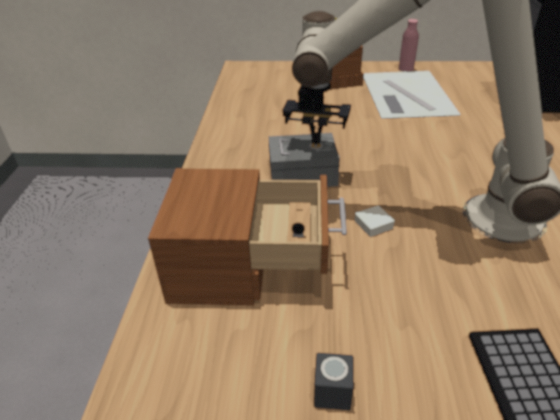

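View pics/t12.png

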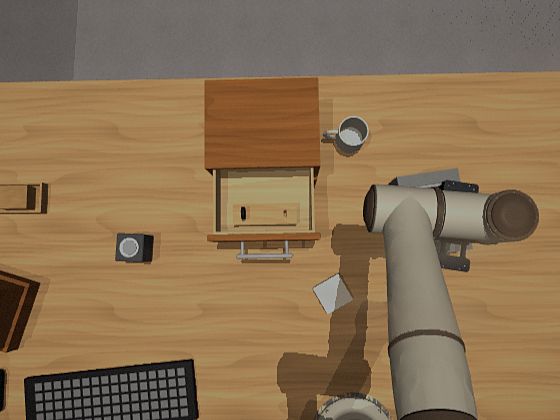

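View pics/w12.png

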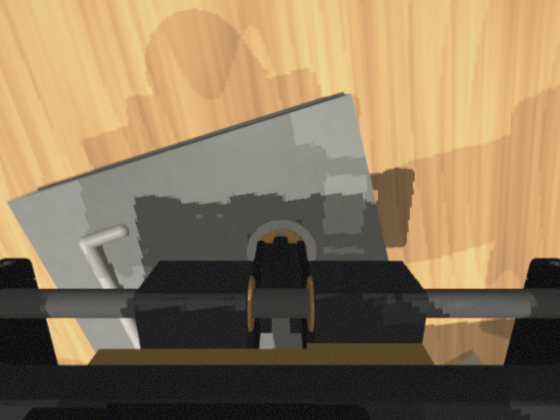

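```bash
python3 -c "
from h import *
print(finish_job())
s=sense(); print(s['tcp_pos'],s['wrist_force'],s['moment'],s['time_s'])"
```

```text
the job is handed in; nothing more can be done
None
the job is handed in; nothing more can be done
```

I handed the job in at about 20.1 s of robot time. The square-headed key is fully in the lock and turned clockwise to the stop. The gripper is still holding it there.

**Drawer:** I pulled it until it resisted with about 19 N, after 150 mm of hand travel. Camera comparisons of the handle before and after gave only 147–148 mm. It may have crept back 1–2 mm when I let go. I did not pull it again, because that would have meant releasing the turned key.

**Key in lock:** I rocked it past the pins, and it stopped solidly with the gripper at 0.120 m. That is where the collar should meet the lock face, and it did not move under 23 N. The collar itself was mostly hidden by the gripper.

**Turn:** The hand turned about 1.87 rad from the slot direction; about 1.70 rad was needed. The turning moment rose from 0.05 to 0.2–0.4 N m over the last steps, which I take to be the stop plus some twist in the grip. The last readings held steady at about 0.33 N m, with about 10 N of downward push. I could not read the lock cylinder's angle directly.

**Other objects:** The final pictures show the round-headed key still standing in its slot. The recogniser missed it in the last top view, so that rests on my own look. The mug, note block and lamp sample are within measuring error of where they started.

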